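Show the used bow cutter to the blade camera

ROBOT

A 7-joint arm with a two-finger parallel gripper is mounted at the origin on a cart in front of the work surface, level with it; the furniture and walls round the work are solid. World frame = base frame: x ahead of the robot, y to its left, z up, the work surface at z = 0. Lengths are in m, angles in rad, forces in N, time in s.
With the tool pointing down it reaches from about 0.4 to 0.875 m from the base axis. Payload 6.5 kg.
Tool frame: the origin (TCP) lies midway between the tips of the shut fingers; the grasp point (between the pads) lies 19 mm behind it; z points along the fingers, x is the direction in which the jaws open and shut, and the axes are right-handed (so a half turn about z gives the same grasp; the last joint's range is limited). The gripper opens to 88 mm and grips with 3 to 60 N. Pads are 18 mm wide; open, the fingers measure 123 mm over their backs; the gripper's body (75 mm by 187 mm) begins 45 mm behind the grasp point.
Start: joints at [1.273, 0.536, -0.004, 1.538, 0.003, 1.067, -0.071], TCP at [0.149, -0.633, 0.239] pointing down, gripper open.
Joint ranges: [-2.7, 2.7], [-0.37, 2.16], [-1.27, 1.26], [0.24, 2.4], [-1.31, 4.45], [0.19, 1.91], [-2.76, 2.76]. Speed limits (rad/s): [2.39, 2.39, 3.14, 3.14, 3.14, 3.14, 3.14].

INTERFACE

Orientations are given as a rotation vector (axis times angle).
In Python, from rig import env, cams, close_job gives the robot as it stands. The module is installed in compiled form; this text tells all that it offers.
- The arm moves only by the shell command python3 -m pendant 'ROWS' [OPENING]. ROWS is JSON, a list of rows, each an object of numbers: "x", "y", "z": the shift along the world's x, y, z in mm; "rx", "ry", "rz": the turn, a rotation vector about the world's x, y, z in rad. A call has 1 to 5 rows; each row shifts and turns the commanded pose from where the row before left it; what a row does not reach is not made up. A row lasts 1/12 s, in which the tool goes at most 41.7 mm and 7.16 degrees, less where a joint would pass 70% of its speed; a pose out of reach is approached as far as the arm can. A call with a gripper value outside its range is refused whole. OPENING is the opening in per cent of the stroke, from 0 (shut) to 100 (fully open), set as the call begins (- or left out, the last holds). The fingers move at their own pace and stop on an object; the grip force is fixed at half the most. Time passes only in rows, so rows that do not move let the fingers close. It gives the time, the measured TCP pose, the force and the opening at its end, in the units of the state.
- env.observe(): the state, without advancing time (a new reading comes with each control period).
- cams.read_camera(name): name is "side" or "top" or "wrist"; returns a dict with "color" (420x560x3 uint8, red, green, blue), "intrinsics" (3x3 intrinsics, pixels), "k1" (the pictures are not rectified: a ray, as slopes to the right and down, at radius r is drawn at 1 + k1 r^2 times it, then the intrinsics apply), "R" (3x3) and "t" (3): a world point X has camera coordinates R X + t. Camera axes: x right, y down, z forward; pixel columns grow to the right and rows downward; lengths in m; the calibration is good to about 2 mm. A picture is of the moment at which its call begins. There is no depth.
- close_job(): hands the job in, once; it reports no verdict.
The state is a dict: "t": time; "q": joint angles; "dq": joint speeds; "joint_efforts": joint torques, N m; "eef_pos": TCP position; "tcp_rot": TCP orientation; "force": force on the tool from outside, world axes, zero at the start; "wrist_torque": the same for the moment, N m; "finger_gap": opening from 0.0 (shut) to 1.0 (fully open).
Only numpy, scipy, OpenCV 4.12 (cv2) and the standard library are available. Lean on these libraries where they do the work, as an engineer would, in place of code of your own. Each camera call takes 0.05 s, during which the arm holds its last target.

TASK

Before the next batch the cutter that was used has to pass the blade check: pick up the bow cutter that lies on the cutting board and hold it in the air over the inspection camera, its middle midway between the balls on the tips of the camera's two gauge rods and level with them, its flat side square to the tilted camera's line of sight, its length at right angles to the line from rod to rod and its cutting wire towards the rod farther from the robot. Do not touch the camera or its rods, and leave the board and the mushrooms where they lie. Finish while still holding the cutter there, quite still; do not put it down.

Things in the scene. Friction and masses are not known exactly. Their poses are not given: they have to be found in the camera images.
- cutter: The bow cutter on the cutting board (others alike lie on the bare table): a yellow bow with a straight cutting wire across its open side, 70 x 186 x 17 mm, about 60 g. Origin: centre of its underside. x points from bow to wire, y along its length, z up out of its flat side. Wire at x = +27 mm, back of the bow at x = -33 mm. At the start x points away from the robot within 60 degrees.
- cutter_mid (a point): The middle of the cutter's outline: on the cutter's z axis 8.5 mm above its underside, half-way between bow and wire and half-way along; empty air inside the bow. Axes as the cutter's. This is the point to bring to the focus.
- cutter_wire (a point): The middle of the cutter's wire: 27 mm in the cutter's +x from cutter_mid, same height.
- cutter_bow (a point): A good place to take the cutter: on the thick bow, at x = -26, y = 45, z = 8.5 mm in the cutter's frame, where the bow runs along y. It is 17 mm wide there across x and 17 mm high, with free space on both sides; take it from above with the fingers closing along the cutter's x.
- cutting_board: The wooden cutting board under the cutter, loose, about 125 x 210 mm (x from -79 to +46, y from -105 to +105 mm), top 18 mm above the table. Origin at its underside.
- camera: The inspection camera's foot: a dark steel plate 150 x 170 x 8 mm, fixed to the table, with two side cheeks carrying the tilting grey head (90 x 108 x 60 mm). Origin: centre of its underside; -x side roughly towards the robot, y along the hinge, which lies 68 mm above the table. Highest parts are the two rod tips on the head (see focus).
- camera_head (a joint): How far the camera head leans from straight up, towards its base's -x side (rad); 0.12 to 0.42 at the start, stays.
- focus (a point): Focus point, empty air: midway between the balls (12 mm, black) that end the two gauge rods (7 mm steel, parallel to the line of sight), 160 mm from the hinge, 124 mm from the glass. z: along the line of sight away from the camera; x: from the near to the far rod (balls at x = -80 and +80 mm); y: along the hinge. Hold the cutter here with its x, y, z along these axes.
- mushroom_a: Brown mushroom, 58 x 52 x 31 mm, in the middle of the table, nearer the robot; leave alone. Origin at its underside.
- mushroom_b: Brown mushroom, 57 x 48 x 30 mm, in the middle of the table, farther from the robot; leave alone. Origin at its underside.

How it is judged:
By the outcome, as a careful person would: the job done as asked, in the order asked, and still so for the second after the job is handed in, while the arm keeps its last pose, push and grip.
It also fails if it takes over 40 s, if anything falls off the work surface, if the arm or the gripper's body presses on something with over 40 N, if the wrist force passes 120 N, or if a joint passes its speed limit or range.

## Working session

There is one attempt and no reset: what is moved stays moved. The work goes in short steps, Python scripts to look and compute and a shell command to move; the robot and the scene stay as the last step left them, time stands still between calls to the robot, and variables do not carry over. Pictures are saved under pics/ and viewed, and the job is handed in when it is done.

```bash
mkdir -p pics; cat > h.py <<'E'
from rig import env,cams
import numpy as np,cv2
def cap(tag,names=("side","top","wrist")):
    o={}
    for n in names:
        c=cams.read_camera(n); o[n]=c
        cv2.imwrite(f"pics/{tag}_{n}.png",cv2.cvtColor(c["color"],cv2.COLOR_RGB2BGR))
        np.savez(f"pics/{tag}_{n}.npz",**c)
    return o
def load(tag,n): return dict(np.load(f"pics/{tag}_{n}.npz"))
def ray(c,u,v):
    K=c["intrinsics"];k1=float(c["k1"])
    d=np.array([[[u,v]]],float)
    p=cv2.undistortPoints(d,K,np.array([k1,0,0,0.]))[0,0]
    R=c["R"];o=-R.T@c["t"]; r=R.T@np.array([p[0],p[1],1]); return o,r/np.linalg.norm(r)
def onz(c,u,v,z):
    o,r=ray(c,u,v); return o+r*(z-o[2])/r[2]
def tri(*obs):
    A=np.zeros((3,3));b=np.zeros(3);L=[]
    for c,u,v in obs:
        o,r=ray(c,u,v);P=np.eye(3)-np.outer(r,r);A+=P;b+=P@o;L.append((o,r))
    X=np.linalg.solve(A,b)
    return X,[np.linalg.norm(np.cross(X-o,r)) for o,r in L]
def proj(c,X):
    K=c["intrinsics"];p=c["R"]@np.asarray(X)+c["t"]
    return cv2.projectPoints(p[None],np.zeros(3),np.zeros(3),K,np.array([float(c["k1"]),0,0,0]))[0][0,0]
E
python3 - <<'E'
from h import *
np.set_printoptions(precision=4,suppress=True)
o=cap("a")
for n,c in o.items(): print(n,c["intrinsics"][0],c["k1"],-c["R"].T@c["t"])
print(env.observe())
E
```

```text
side [424.4821   0.     282.8826] 0.009739946544490495 [0.5638 0.6748 0.6256]
top [491.9409   0.     282.7978] 0.0008278614842032477 [ 0.4217 -0.0219  1.216 ]
wrist [320.2078   0.     285.2031] -0.07575479599290838 [ 0.2222 -0.6141  0.3834]
{'t': 0.15, 'q': array([ 1.2728,  0.537 , -0.0044,  1.5386,  0.0026,  1.0673, -0.0712]), 'dq': array([-0.0001, -0.0037, -0.0009, -0.0016, -0.0005,  0.0021,  0.0001]), 'joint_efforts': array([  0.0012, -57.133 ,   0.9915, -25.1831,  -0.0562,   0.0151,
         0.0001]), 'eef_pos': array([ 0.1492, -0.6322,  0.238 ]), 'tcp_rot': array([-2.4629,  1.9491,  0.0018]), 'force': array([ 0.5637,  0.2877, -0.7333]), 'wrist_torque': array([-0.0198, -0.0226,  0.0039]), 'finger_gap': 0.9970764582417516}
```

View pics/a_side.png

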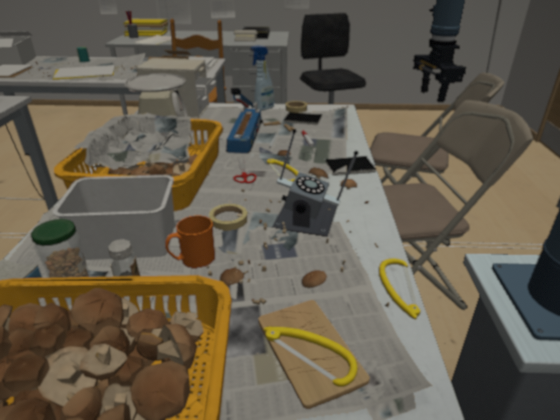

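View pics/a_top.png

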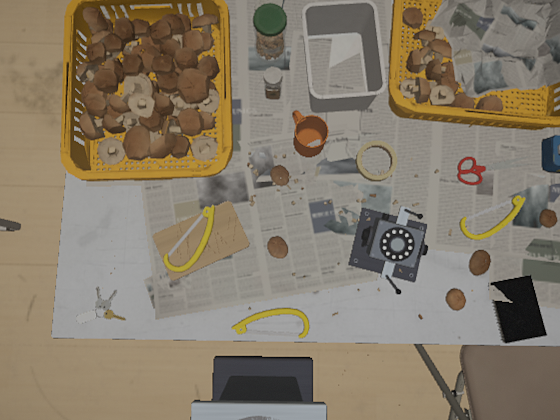

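The top view shows the board and cutter at about (195,240), the camera head at (395,243), and the rod balls near (418,216) and (397,291). The side view shows the rods ending near (295,130) and (353,155). I'll zoom in.

```bash
python3 - <<'E'
from h import *
for n,(x0,y0,x1,y1),k in (("top",(340,190,440,305),5),("top",(145,195,255,285),6),("side",(265,110,385,240),4.5),("side",(250,290,380,410),4.5)):
    im=cv2.imread(f"pics/a_{n}.png")[y0:y1,x0:x1]
    cv2.imwrite(f"pics/z_{n}_{x0}.png",cv2.resize(im,None,fx=k,fy=k,interpolation=cv2.INTER_CUBIC))
E
ls pics
```

```text
a_side.npz
a_side.png
a_top.npz
a_top.png
a_wrist.npz
a_wrist.png
z_side_250.png
z_side_265.png
z_top_145.png
z_top_340.png
```

View pics/z_top_340.png

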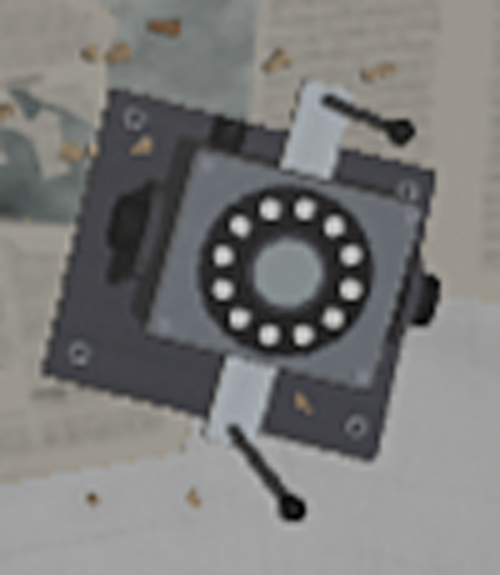

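View pics/z_top_145.png

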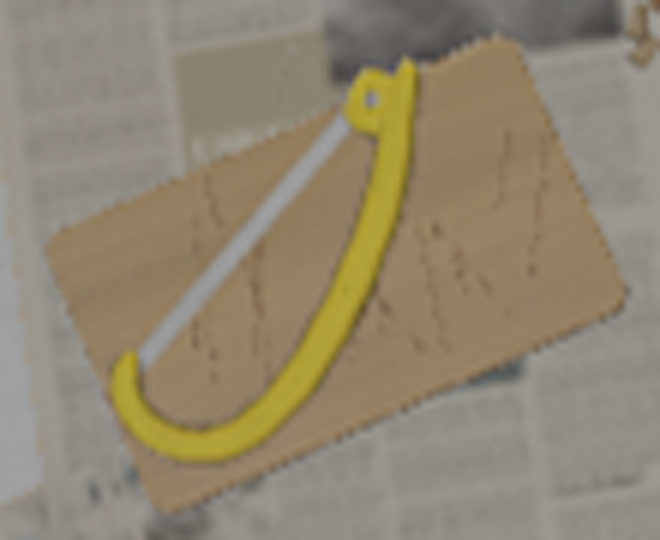

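View pics/z_side_265.png

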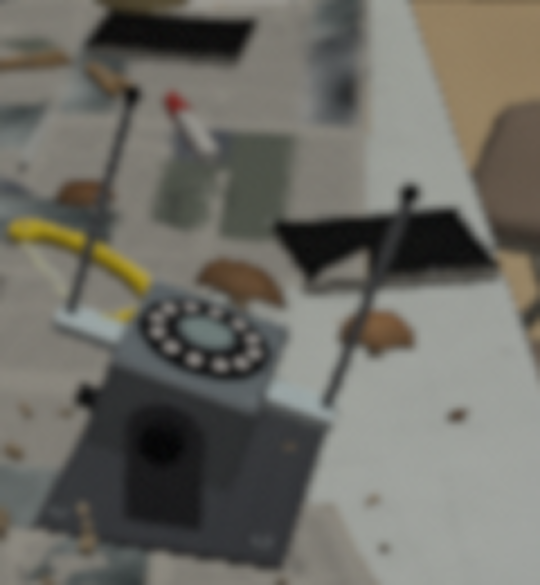

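View pics/z_side_250.png

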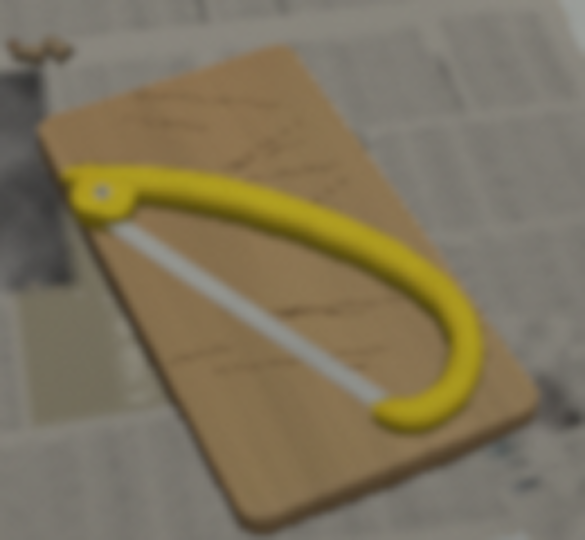

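```bash
cat > m.py <<'E'
from h import *
np.set_printoptions(precision=4,suppress=True)
t,s=load("a","top"),load("a","side")
far=tri((t,419.9,216.1),(s,294.0,130.8)); near=tri((t,398.3,291.7),(s,356.0,152.6))
print("far",far,"near",near); f,n=far[0],near[0]
print("dist",np.linalg.norm(f-n)); F=(f+n)/2; print("focus",F)
# base corners at z=8mm, top zoom
cs=[(112,90),(435,170),(375,460),(42,374)]
P=np.array([onz(t,340+u/5-.4,190+v/5-.4,0.008) for u,v in cs]); print(P, P.mean(0),[np.linalg.norm(P[i]-P[i-1]) for i in range(4)])
for nm,c,z in (("top",t,.0265),("side",s,.0265)):
    hsv=cv2.cvtColor(c["color"],cv2.COLOR_RGB2HSV)
    m=cv2.inRange(hsv,(22,140,80),(35,255,255))
    k=np.zeros_like(m)
    if nm=="top": k[195:285,145:255]=255
    else: k[310:395,255:370]=255
    m&=k
    ct=max(cv2.findContours(m,cv2.RETR_EXTERNAL,cv2.CHAIN_APPROX_NONE)[0],key=cv2.contourArea)[:,0]
    W=np.array([onz(c,u,v,z)[:2] for u,v in ct])*1000
    r=cv2.minAreaRect(W.astype(np.float32)); print(nm,r,cv2.boundingRect(ct))
# wire direction, ends on centreline
for nm,c,p,q in (("top",t,(340,118),(146,358)),("side",s,(118,230),(375,400))):
    o,k=((145,195),6) if nm=="top" else ((250,290),4.5)
    a,b=[onz(c,o[0]+w[0]/k-.4,o[1]+w[1]/k-.4,.0265) for w in (p,q)]
    d=b-a; print(nm,"wire",a,b,"yaw of y",np.degrees(np.arctan2(d[1],d[0])))
E
python3 m.py
```

```text
far (array([ 0.5678, -0.3181,  0.2436]), [np.float64(0.00047719509577304176), np.float64(0.0004771950957730394)]) near (array([ 0.4166, -0.2817,  0.2042]), [np.float64(0.00028357888044263865), np.float64(0.0002835788804424359)])
dist 0.16039729778000003
focus [ 0.4922 -0.2999  0.2239]
[[ 0.6209 -0.2448  0.008 ]
 [ 0.584  -0.4061  0.008 ]
 [ 0.4403 -0.3726  0.008 ]
 [ 0.4791 -0.2093  0.008 ]] [ 0.5311 -0.3082  0.008 ] [np.float64(0.1461755311250252), np.float64(0.1655000570379279), np.float64(0.14751697055260732), np.float64(0.16779346367078563)]
top ((529.2716064453125, 163.90887451171875), (66.80162048339844, 181.995849609375), 51.48950958251953) (164, 206, 51, 66)
side ((529.73974609375, 160.14195251464844), (74.80473327636719, 187.54542541503906), 51.8394660949707) (263, 326, 95, 61)
top wire [0.5928 0.1517 0.0265] [0.4942 0.2247 0.0265] yaw of y 143.47013216892648
side wire [0.5925 0.1499 0.0265] [0.4953 0.2253 0.0265] yaw of y 142.20850358370436
```

Both rods triangulate to better than 0.5 mm, and the balls come out 160.4 mm apart against the nominal 160. The hinge, worked back from the focus, is at (0.530, -0.309, 0.069), which matches the plate centre and the 68 mm given. Next I'll work out the grasp.

```bash
cat > g.py <<'E'
from h import *
from scipy.spatial.transform import Rotation as Ro
np.set_printoptions(precision=4,suppress=True)
s=env.observe(); T=Ro.from_rotvec(s["tcp_rot"]).as_matrix()
print(s["t"],"tcp",s["eef_pos"],"toolx yaw",np.degrees(np.arctan2(T[1,0],T[0,0])),"z",T[:,2],"q",s["q"],"gap",s["finger_gap"],s["force"])
E
cat >> g.py <<'E'
ps=np.radians(52.3); c=np.array([.5295,.162]); x=np.array([np.cos(ps),np.sin(ps)]);y=np.array([-x[1],x[0]])
print("grasp", c-.026*x+.045*y)
E
python3 g.py
```

```text
0.15 tcp [ 0.1492 -0.6322  0.238 ] toolx yaw -76.7138821932311 z [-0.0004  0.0013 -1.    ] q [ 1.2728  0.537  -0.0044  1.5386  0.0026  1.0673 -0.0712] gap 0.9970764582417516 [ 0.5637  0.2877 -0.7333]
grasp [0.478  0.1689]
```

```bash
python3 -m pendant '[{"x":25,"y":10,"z":25,"rz":0.1},{"x":25,"y":15,"z":25,"rz":0.1},{"x":25,"y":20,"z":20,"rz":0.1},{"x":25,"y":25,"z":20,"rz":0.1},{"x":20,"y":30,"z":20,"rz":0.1}]' 100
python3 -m pendant '[{"x":15,"y":38,"rz":0.11},{"x":15,"y":38,"rz":0.11},{"x":15,"y":38,"rz":0.11},{"x":15,"y":38,"rz":0.11},{"x":15,"y":38,"rz":0.11}]'
python3 -m pendant '[{"x":12,"y":39,"rz":0.11},{"x":12,"y":39,"rz":0.11},{"x":12,"y":39,"rz":0.11},{"x":12,"y":39,"rz":0.11},{"x":12,"y":39,"rz":0.11}]'
python3 g.py
```

```text
0.15 tcp [ 0.1492 -0.6322  0.238 ] toolx yaw -76.7138821932311 z [-0.0004  0.0013 -1.    ] q [ 1.2728  0.537  -0.0044  1.5386  0.0026  1.0673 -0.0712] gap 0.9970764582417516 [ 0.5637  0.2877 -0.7333]
grasp [0.478  0.1689]invalid input
invalid input
invalid input
```

```bash
python3 -m pendant '[{"x":25,"y":10,"z":25,"rx":0,"ry":0,"rz":0.1},{"x":25,"y":15,"z":25,"rx":0,"ry":0,"rz":0.1},{"x":25,"y":20,"z":20,"rx":0,"ry":0,"rz":0.1},{"x":25,"y":25,"z":20,"rx":0,"ry":0,"rz":0.1},{"x":20,"y":30,"z":20,"rx":0,"ry":0,"rz":0.1}]' 100; python3 g.py
```

```text
t: 0.57
eef_pos: [0.271, -0.5316, 0.3492]
tcp_rot: [-2.872, 1.272, -0.0]
force: [0.1, -0.7, 0.5]
finger_gap: 0.999
0.5667 tcp [ 0.271  -0.5316  0.3492] toolx yaw -47.765257742493155 z [ 0.0002  0.0001 -1.    ] q [ 1.1398  0.3569 -0.1547  1.544   0.0566  1.245   0.143 ] gap 0.9987281793968873 [ 0.1257 -0.6766  0.4932]
grasp [0.478  0.1689]
```

```bash
python3 -m pendant '[{"x":14,"y":38,"z":0,"rx":0,"ry":0,"rz":0.1},{"x":14,"y":38,"z":0,"rx":0,"ry":0,"rz":0.1},{"x":14,"y":38,"z":0,"rx":0,"ry":0,"rz":0.1},{"x":14,"y":38,"z":0,"rx":0,"ry":0,"rz":0.1},{"x":14,"y":38,"z":0,"rx":0,"ry":0,"rz":0.1}]'
python3 -m pendant '[{"x":10,"y":39,"z":0,"rx":0,"ry":0,"rz":0.1},{"x":10,"y":39,"z":0,"rx":0,"ry":0,"rz":0.1},{"x":10,"y":39,"z":0,"rx":0,"ry":0,"rz":0.1},{"x":10,"y":39,"z":0,"rx":0,"ry":0,"rz":0.1},{"x":10,"y":39,"z":0,"rx":0,"ry":0,"rz":0.1}]'
python3 -m pendant '[{"x":10,"y":39,"z":0,"rx":0,"ry":0,"rz":0.1},{"x":10,"y":39,"z":0,"rx":0,"ry":0,"rz":0.1},{"x":10,"y":39,"z":0,"rx":0,"ry":0,"rz":0.1},{"x":10,"y":39,"z":0,"rx":0,"ry":0,"rz":0.1},{"x":10,"y":39,"z":0,"rx":0,"ry":0,"rz":0.1}]'
python3 g.py
```

```text
t: 0.98
eef_pos: [0.3394, -0.3406, 0.3486]
tcp_rot: [3.098, -0.522, -0.0]
force: [-0.0, -1.0, 0.0]
finger_gap: 1.0
t: 1.4
eef_pos: [0.3891, -0.1457, 0.3487]
tcp_rot: [3.13, 0.26, -0.0]
force: [0.2, -0.4, 0.6]
finger_gap: 0.997
t: 1.82
eef_pos: [0.4392, 0.0492, 0.3489]
tcp_rot: [2.968, 1.026, 0.001]
force: [0.9, -1.6, -0.4]
finger_gap: 1.0
1.8167 tcp [0.4392 0.0492 0.3489] toolx yaw 38.1280151248181 z [ 0.0006 -0.0007 -1.    ] q [ 0.53    0.1196 -0.7952  1.8809  0.0932  1.1779  0.3681] gap 1.0000945002239237 [ 0.8645 -1.6427 -0.3624]
grasp [0.478  0.1689]
```

```bash
python3 -m pendant '[{"x":8,"y":25,"z":-25,"rx":0,"ry":0,"rz":0.06},{"x":8,"y":25,"z":-25,"rx":0,"ry":0,"rz":0.06},{"x":8,"y":25,"z":-25,"rx":0,"ry":0,"rz":0.06},{"x":8,"y":25,"z":-25,"rx":0,"ry":0,"rz":0.067},{"x":7,"y":20,"z":-25,"rx":0,"ry":0,"rz":0}]'
python3 -m pendant '[{"x":0,"y":0,"z":0,"rx":0,"ry":0,"rz":0},{"x":0,"y":0,"z":0,"rx":0,"ry":0,"rz":0}]'
python3 g.py
python3 -c "
from h import *
cap('b',('wrist','top'))"
```

```text
t: 2.23
eef_pos: [0.4784, 0.1693, 0.2223]
tcp_rot: [-2.82, -1.384, -0.0]
force: [0.0, -0.4, 0.0]
finger_gap: 1.001
t: 2.4
eef_pos: [0.4772, 0.168, 0.2225]
tcp_rot: [-2.82, -1.38, 0.005]
force: [-0.2, -0.5, -0.2]
finger_gap: 1.001
2.4 tcp [0.4772 0.168  0.2225] toolx yaw 52.157216236161055 z [-0.0034 -0.0001 -1.    ] q [ 0.2216  0.4319 -0.8134  1.8926  0.3732  0.9789  0.1505] gap 1.000793692098178 [-0.1647 -0.4863 -0.2176]
grasp [0.478  0.1689]
```

View pics/b_wrist.png

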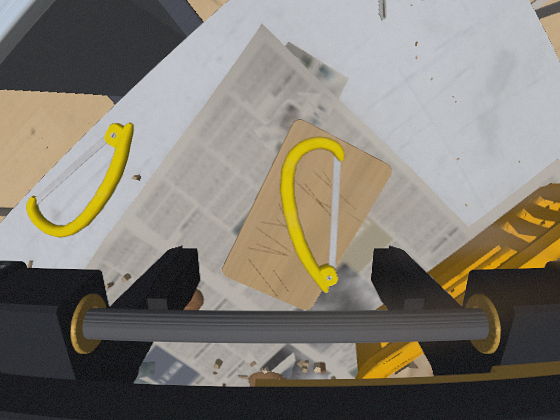

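The wrist view shows the cutter whole. Its bow is at about (288,200), and its wire runs from (337,160) to (333,268), nearly upright. I'll measure it here.

```bash
cat > m2.py <<'E'
from h import *
np.set_printoptions(precision=4,suppress=True)
c=load("b","wrist"); hsv=cv2.cvtColor(c["color"],cv2.COLOR_RGB2HSV)
m=cv2.inRange(hsv,(22,150,80),(35,255,255)); k=np.zeros_like(m);k[130:300,270:355]=255;m&=k
ct=max(cv2.findContours(m,cv2.RETR_EXTERNAL,cv2.CHAIN_APPROX_NONE)[0],key=cv2.contourArea)[:,0]
W=np.array([onz(c,u,v,.0265)[:2] for u,v in ct])
M=np.array([onz(c,u,v,.0265)[:2] for v,u in np.argwhere(m)])
# wire: grey low-sat pixels right of the bow inside
w=cv2.inRange(hsv,(0,0,150),(180,60,255)); k[:]=0;k[165:262,325:345]=255; w&=k
pw=np.argwhere(w)[:,::-1].astype(np.float32)
Q=np.array([onz(c,u,v,.0265)[:2] for u,v in pw],np.float32)
vx,vy,x0,y0=cv2.fitLine(Q,cv2.DIST_HUBER,0,.01,.001).ravel()
d=np.array([vx,vy]); d*=-np.sign(d[0]); print("wire yaw y",np.degrees(np.arctan2(d[1],d[0])),len(Q),"resid",np.std((Q-[x0,y0])@[-d[1],d[0]]))
y=d;x=np.array([d[1],-d[0]])
L=W@np.c_[x,y]; print("ext",L.min(0),L.max(0),"size",np.ptp(L,axis=0))
wx=np.array([x0,y0])@x; print("wire x",wx)
mid=(L.min(0)+L.max(0))/2; 
for cx in (wx-.027,mid[0], L[:,0].min()+.033):
    o=cx*x+mid[1]*y; print("origin",o,"grasp",o-.026*x+.045*y)
# actual bow at y=45
ML=M@np.c_[x,y]; s=ML[abs(ML[:,1]-mid[1]-.045)<.004]; s=s[s[:,0]<mid[0]]; print("bow x range rel wire",s[:,0].min()-wx,s[:,0].max()-wx)
bx=(s[:,0].min()+s[:,0].max())/2; print("bow centre", bx*x+(mid[1]+.045)*y)
E
python3 m2.py
```

```text
wire yaw y 141.95949 768 resid 0.0032511258
ext [ 0.421  -0.4091] [ 0.4895 -0.2236] size [0.0686 0.1855]
wire x 0.48208278
origin [0.5296 0.1635] grasp [0.4781 0.1707]
origin [0.5297 0.1636] grasp [0.4782 0.1708]
origin [0.5289 0.1626] grasp [0.4775 0.1698]
bow x range rel wire -0.06111061942210405 -0.04690866736190702
bow centre [0.4775 0.1699]
```

```bash
python3 -m pendant '[{"x":1,"y":2,"z":-30,"rx":0,"ry":0,"rz":-0.003},{"x":0,"y":0,"z":-35,"rx":0,"ry":0,"rz":0},{"x":0,"y":0,"z":-35,"rx":0,"ry":0,"rz":0},{"x":0,"y":0,"z":-25,"rx":0,"ry":0,"rz":0},{"x":0,"y":0,"z":-15,"rx":0,"ry":0,"rz":0}]' 40
python3 -m pendant '[{"x":0,"y":0,"z":0,"rx":0,"ry":0,"rz":0},{"x":0,"y":0,"z":0,"rx":0,"ry":0,"rz":0},{"x":0,"y":0,"z":0,"rx":0,"ry":0,"rz":0}]'
python3 g.py
python3 -c "
from h import *
cap('c',('wrist','side'))"
```

```text
t: 2.92
eef_pos: [0.4792, 0.1671, 0.0826]
tcp_rot: [2.826, 1.369, -0.002]
force: [0.2, 0.0, -0.6]
finger_gap: 0.647
t: 3.17
eef_pos: [0.4808, 0.1691, 0.0856]
tcp_rot: [2.826, 1.371, 0.005]
force: [0.4, 0.1, 0.6]
finger_gap: 0.423
3.1667 tcp [0.4808 0.1691 0.0856] toolx yaw 51.773138117582874 z [ 0.0031  0.0004 -1.    ] q [ 0.0903  0.6325 -0.6643  1.9825  0.5861  0.7215 -0.0307] gap 0.4225431295353624 [0.3887 0.1419 0.6203]
grasp [0.478  0.1689]
```

View pics/c_wrist.png

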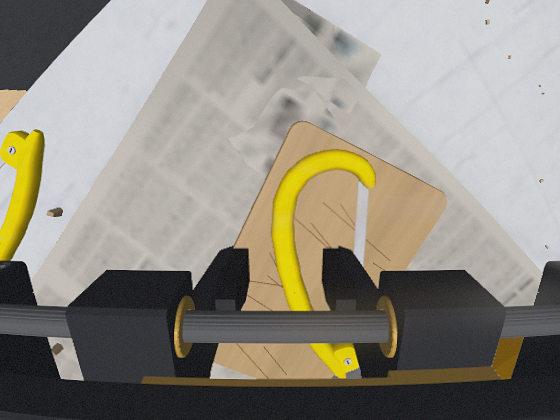

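The open fingers straddle the bow, which passes at about (290,250) between them, and the inner finger stays inside the wire. I'll correct x by -3 mm and go down.

```bash
python3 -m pendant '[{"x":-2,"y":1,"z":-20,"rx":0,"ry":0,"rz":0.003},{"x":-1,"y":0,"z":-18,"rx":0,"ry":0,"rz":0},{"x":0,"y":0,"z":-12,"rx":0,"ry":0,"rz":0},{"x":0,"y":0,"z":-6,"rx":0,"ry":0,"rz":0},{"x":0,"y":0,"z":0,"rx":0,"ry":0,"rz":0}]'
python3 -m pendant '[{"x":0,"y":0,"z":0,"rx":0,"ry":0,"rz":0},{"x":0,"y":0,"z":0,"rx":0,"ry":0,"rz":0}]'
python3 g.py
```

```text
t: 3.68
eef_pos: [0.4761, 0.1702, 0.0273]
tcp_rot: [2.823, 1.378, -0.001]
force: [0.0, -0.5, 0.2]
finger_gap: 0.402
t: 3.85
eef_pos: [0.477, 0.1707, 0.0285]
tcp_rot: [2.823, 1.378, 0.002]
force: [0.2, 0.2, -0.4]
finger_gap: 0.396
3.85 tcp [0.477  0.1707 0.0285] toolx yaw 52.019110468066856 z [ 0.0013  0.0005 -1.    ] q [ 0.0238  0.7211 -0.5837  2.0025  0.6795  0.6176 -0.1106] gap 0.39607507112013135 [ 0.1701  0.1511 -0.3954]
grasp [0.478  0.1689]
```

```bash
python3 -m pendant '[{"x":1,"y":0,"z":-4,"rx":0,"ry":0,"rz":0},{"x":0,"y":0,"z":-2,"rx":0,"ry":0,"rz":0},{"x":0,"y":0,"z":0,"rx":0,"ry":0,"rz":0},{"x":0,"y":0,"z":0,"rx":0,"ry":0,"rz":0}]'
python3 g.py
python3 -c "
from h import *
cap('d',('side','wrist'))
im=cv2.imread('pics/d_side.png')[270:420,230:400]
cv2.imwrite('pics/d_sz.png',cv2.resize(im,None,fx=4,fy=4,interpolation=cv2.INTER_CUBIC))"
```

```text
t: 4.18
eef_pos: [0.4773, 0.1703, 0.0217]
tcp_rot: [2.823, 1.378, -0.0]
force: [0.2, 0.6, -0.5]
finger_gap: 0.397
4.1833 tcp [0.4773 0.1703 0.0217] toolx yaw 52.02493986669033 z [-0.0001 -0.0001 -1.    ] q [ 0.017   0.7332 -0.5737  2.0015  0.6894  0.6079 -0.1176] gap 0.39729981113241364 [ 0.2436  0.6435 -0.5152]
grasp [0.478  0.1689]
```

View pics/d_sz.png

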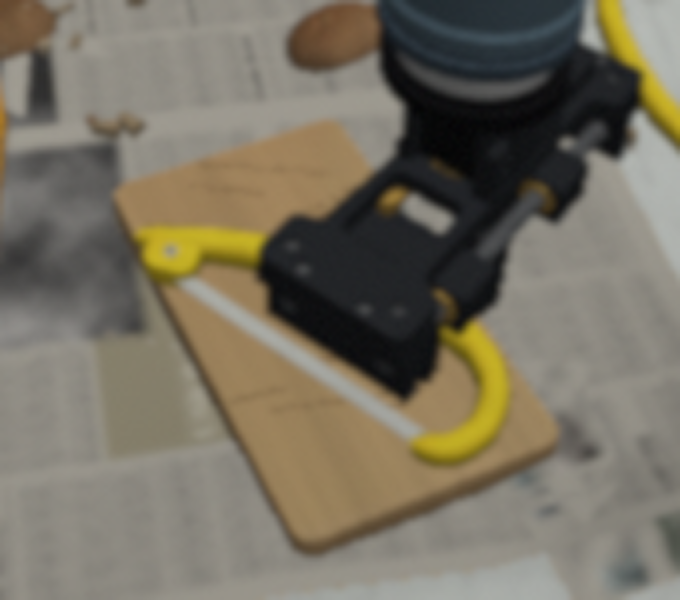

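The side view shows the fingertip at about (405,390), inside the bow and clear of the wire, with no contact force. I'll close on it.

```bash
python3 -m pendant '[{"x":0,"y":0,"z":0,"rx":0,"ry":0,"rz":0},{"x":0,"y":0,"z":0,"rx":0,"ry":0,"rz":0},{"x":0,"y":0,"z":0,"rx":0,"ry":0,"rz":0},{"x":0,"y":0,"z":0,"rx":0,"ry":0,"rz":0},{"x":0,"y":0,"z":0,"rx":0,"ry":0,"rz":0}]' 0
python3 -m pendant '[{"x":0,"y":0,"z":0,"rx":0,"ry":0,"rz":0},{"x":0,"y":0,"z":0,"rx":0,"ry":0,"rz":0},{"x":0,"y":0,"z":0,"rx":0,"ry":0,"rz":0}]'
python3 g.py
```

```text
t: 4.7
eef_pos: [0.4773, 0.1704, 0.0217]
tcp_rot: [-2.823, -1.378, -0.0]
force: [0.2, 0.1, -0.1]
finger_gap: 0.184
t: 4.95
eef_pos: [0.4773, 0.1704, 0.0217]
tcp_rot: [2.823, 1.378, -0.0]
force: [0.6, 0.2, -0.2]
finger_gap: 0.178
4.95 tcp [0.4773 0.1704 0.0217] toolx yaw 52.02367490999924 z [-0. -0. -1.] q [ 0.017   0.7331 -0.5738  2.0014  0.6894  0.6078 -0.1177] gap 0.17813688384213047 [ 0.5928  0.2282 -0.228 ]
grasp [0.478  0.1689]
```

```bash
python3 -m pendant '[{"x":0,"y":0,"z":5,"rx":0,"ry":0,"rz":0},{"x":0,"y":0,"z":15,"rx":0,"ry":0,"rz":0},{"x":0,"y":0,"z":25,"rx":0,"ry":0,"rz":0},{"x":0,"y":0,"z":35,"rx":0,"ry":0,"rz":0},{"x":0,"y":0,"z":35,"rx":0,"ry":0,"rz":0}]'
python3 -m pendant '[{"x":0,"y":0,"z":35,"rx":0,"ry":0,"rz":0},{"x":0,"y":0,"z":35,"rx":0,"ry":0,"rz":0},{"x":0,"y":0,"z":35,"rx":0,"ry":0,"rz":0},{"x":0,"y":0,"z":35,"rx":0,"ry":0,"rz":0},{"x":0,"y":0,"z":30,"rx":0,"ry":0,"rz":0}]'
python3 -m pendant '[{"x":0,"y":0,"z":20,"rx":0,"ry":0,"rz":0},{"x":0,"y":0,"z":0,"rx":0,"ry":0,"rz":0},{"x":0,"y":0,"z":0,"rx":0,"ry":0,"rz":0}]'
python3 g.py
python3 -c "
from h import *
cap('e',('side','wrist','top'))"
```

```text
t: 5.37
eef_pos: [0.4763, 0.1702, 0.1377]
tcp_rot: [-2.822, -1.378, 0.003]
force: [1.0, -0.2, -1.2]
finger_gap: 0.183
t: 5.78
eef_pos: [0.4769, 0.1706, 0.3093]
tcp_rot: [2.822, 1.379, 0.002]
force: [1.2, 0.2, -0.8]
finger_gap: 0.178
t: 6.03
eef_pos: [0.4774, 0.1704, 0.3274]
tcp_rot: [2.823, 1.377, 0.002]
force: [0.3, -0.1, -1.5]
finger_gap: 0.18
6.0333 tcp [0.4774 0.1704 0.3274] toolx yaw 52.018442594823604 z [ 0.0017 -0.0002 -1.    ] q [ 0.2903  0.3114 -0.8804  1.7678  0.2593  1.1823  0.2423] gap 0.1803719569728475 [ 0.325  -0.1189 -1.5234]
grasp [0.478  0.1689]
```

View pics/e_wrist.png

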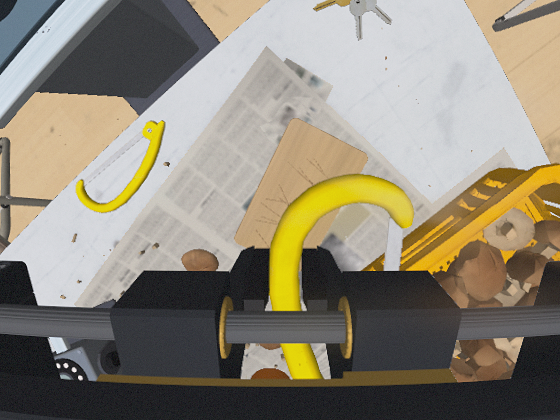

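View pics/e_side.png

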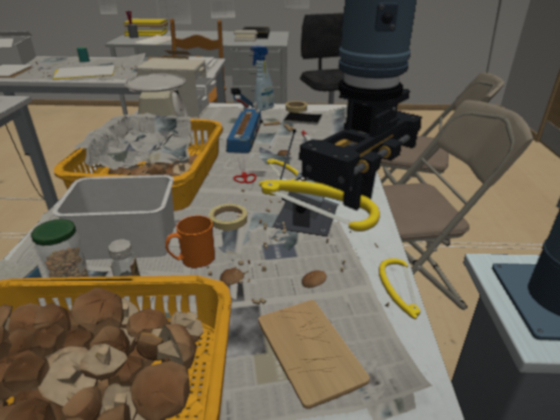

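The cutter is lifted and the board still lies at (313,350) in the side view. I'll check whether the cutter sits level in the hand.

```bash
python3 -c "
from h import *
a=cv2.imread('pics/e_top.png')[170:300,130:260]; b=cv2.imread('pics/e_side.png')[150:240,250:390]
cv2.imwrite('pics/e_tz.png',cv2.resize(a,None,fx=4.5,fy=4.5,interpolation=cv2.INTER_CUBIC))
cv2.imwrite('pics/e_sz.png',cv2.resize(b,None,fx=5,fy=5,interpolation=cv2.INTER_CUBIC))"
```

```text
(no output)
```

View pics/e_tz.png

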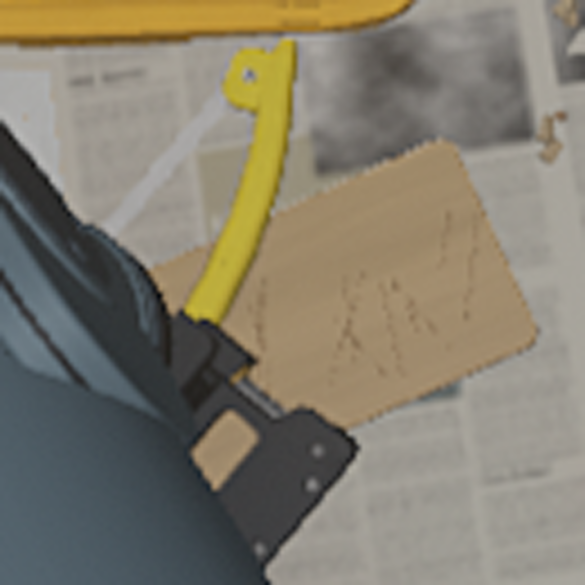

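View pics/e_sz.png

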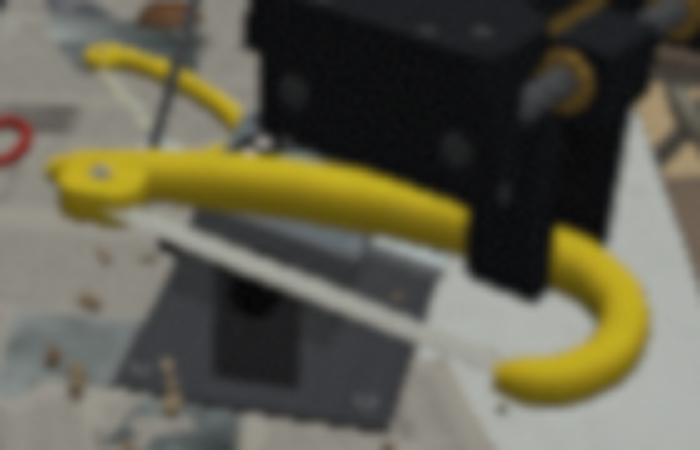

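```bash
python3 - <<'E'
from h import *
np.set_printoptions(precision=4,suppress=True)
t,s=load("a","top"),load("a","side")
A=tri((t,145+371/6-.4,195+100/6-.4),(s,250+102/4.5-.4,290+192/4.5-.4))
t2,s2,w2=load("e","top"),load("e","side"),load("e","wrist")
B=tri((t2,130+249/4.5-.4,170+75/4.5-.4),(s2,250+100/5-.4,150+172/5-.4))
print(A,B,B[0]-A[0],"expect",[.0001,0,.3057])
# hook/wire junction on board by top+side
H=tri((t,145+143/6-.4,195+358/6-.4),(s,250+376/4.5-.4,290+402/4.5-.4)); print("hook",H)
H2=tri((w2,398,228),(s2,250+499/5-.4,150+370/5-.4)); print("hook lifted",H2,H2[0]-H[0])
E
```

```text
(array([0.5993, 0.1383, 0.0351]), [np.float64(0.00013928042224739737), np.float64(0.00013928042224735758)]) (array([0.5992, 0.1379, 0.3383]), [np.float64(0.0006571021383022163), np.float64(0.000657102138302115)]) [-0.0001 -0.0004  0.3032] expect [0.0001, 0, 0.3057]
hook (array([0.4946, 0.2259, 0.0262]), [np.float64(0.00038498157169310134), np.float64(0.0003849815716931129)])
hook lifted (array([0.4933, 0.2261, 0.3306]), [np.float64(0.0009311330023974913), np.float64(0.0009311330023975533)]) [-0.0012  0.0002  0.3044]
```

```bash
cat > tgt.py <<'E'
from h import *
from scipy.spatial.transform import Rotation as Ro
np.set_printoptions(precision=4,suppress=True)
f=np.array([.5678,-.3181,.2436]);n=np.array([.4166,-.2817,.2042]);F=(f+n)/2
x=(f-n)/np.linalg.norm(f-n); y=np.cross([0,0,1],x);y/=np.linalg.norm(y);z=np.cross(x,y)
Rf=np.c_[x,y,z]
a=np.radians(51.96); Rc=Ro.from_euler('z',a).as_matrix(); mid0=np.array([.5295,.1634,.0265])
Rt=Ro.from_rotvec([2.823,1.378,0]).as_matrix(); p0=np.array([.4773,.1704,.0217])
Rg=Rt.T@Rc; pg=Rt.T@(mid0-p0)   # cutter in tool
Rtt=Rf@Rg.T; ptt=F-Rtt@pg
if __name__=="__main__":
    s=env.observe(); R=Ro.from_rotvec(s["tcp_rot"]).as_matrix()
    print("t",s["t"],"tcp",s["eef_pos"],"q",s["q"],"gap",s["finger_gap"],"F",s["force"])
    print("tgt tcp",ptt,"yaxis",y,"z",z,"lean",np.arctan2(x[2],np.hypot(*x[:2])),"yaw",np.degrees(np.arctan2(x[1],x[0])))
    print("delta mm",1e3*(ptt-s["eef_pos"]),"rotvec to go",Ro.from_matrix(Rtt@R.T).as_rotvec())
    Rcn=R@Rg; print("cutter mid err in focus axes mm",1e3*Rf.T@(s["eef_pos"]+R@pg-F))
E
python3 tgt.py
```

```text
t 6.1833 tcp [0.4764 0.1698 0.3252] q [ 0.2895  0.3141 -0.8793  1.77    0.2595  1.1821  0.2422] gap 0.17964997797344168 F [ 0.0621 -0.3798 -0.4274]
tgt tcp [ 0.4789 -0.25    0.2127] yaxis [ 0.2341  0.9722 -0.    ] z [-0.2388  0.0575  0.9694] lean 0.24812346316179126 yaw -13.535856369134248
delta mm [   2.4265 -419.805  -112.5324] rotvec to go [ 0.0854 -0.2503 -1.137 ]
cutter mid err in focus axes mm [-44.6101 458.4164 120.6504]
```

```bash
python3 -m pendant '[{"x":0,"y":-20,"z":5,"rx":0,"ry":0,"rz":-0.07},{"x":0,"y":-30,"z":5,"rx":0,"ry":0,"rz":-0.09},{"x":0,"y":-34,"z":5,"rx":0,"ry":0,"rz":-0.09},{"x":0,"y":-34,"z":0,"rx":0,"ry":0,"rz":-0.09},{"x":0,"y":-34,"z":0,"rx":0,"ry":0,"rz":-0.09}]'
python3 -m pendant '[{"x":0,"y":-34,"z":0,"rx":0,"ry":0,"rz":-0.09},{"x":0,"y":-34,"z":0,"rx":0,"ry":0,"rz":-0.09},{"x":0,"y":-34,"z":0,"rx":0,"ry":0,"rz":-0.09},{"x":0,"y":-34,"z":0,"rx":0,"ry":0,"rz":-0.09},{"x":0,"y":-34,"z":0,"rx":0,"ry":0,"rz":-0.09}]'
python3 -m pendant '[{"x":-3,"y":-34,"z":0,"rx":0,"ry":0,"rz":-0.09},{"x":-5,"y":-34,"z":0,"rx":0,"ry":0,"rz":-0.09},{"x":-6,"y":-20,"z":0,"rx":0,"ry":0,"rz":-0.07},{"x":-3,"y":-10,"z":0,"rx":0,"ry":0,"rz":-0.02},{"x":0,"y":0,"z":0,"rx":0,"ry":0,"rz":0}]'
python3 tgt.py
```

```text
t: 6.6
eef_pos: [0.4765, 0.0169, 0.3407]
tcp_rot: [-3.053, -0.738, 0.003]
force: [1.2, -0.9, -0.8]
finger_gap: 0.179
t: 7.02
eef_pos: [0.4762, -0.1531, 0.3403]
tcp_rot: [-3.141, -0.037, 0.004]
force: [1.4, 0.6, -1.3]
finger_gap: 0.178
t: 7.43
eef_pos: [0.4589, -0.2515, 0.3402]
tcp_rot: [-3.118, 0.384, 0.004]
force: [0.0, 0.3, -0.6]
finger_gap: 0.181
t 7.4333 tcp [ 0.4589 -0.2515  0.3402] q [ 0.81    0.2579 -0.4761  1.7235  0.1263  1.1933  0.0553] gap 0.18130651454948749 F [ 0.0068  0.3301 -0.6496]
tgt tcp [ 0.4789 -0.25    0.2127] yaxis [ 0.2341  0.9722 -0.    ] z [-0.2388  0.0575  0.9694] lean 0.24812346316179126 yaw -13.535856369134248
delta mm [  19.9727    1.5804 -127.5464] rotvec to go [-0.0602 -0.2435  0.0102]
cutter mid err in focus axes mm [ 12.7599  -6.4838 121.6574]
```

```bash
python3 -m pendant '[{"x":-3,"y":3,"z":-10,"rx":-0.02,"ry":-0.08,"rz":0.003},{"x":-3,"y":2,"z":-15,"rx":-0.02,"ry":-0.08,"rz":0.003},{"x":-3,"y":2,"z":-15,"rx":-0.02,"ry":-0.083,"rz":0.004},{"x":0,"y":0,"z":0,"rx":0,"ry":0,"rz":0},{"x":0,"y":0,"z":0,"rx":0,"ry":0,"rz":0}]'
python3 tgt.py
```

```text
t: 7.85
eef_pos: [0.45, -0.2405, 0.3008]
tcp_rot: [3.069, -0.353, 0.379]
force: [0.4, -0.3, 0.4]
finger_gap: 0.178
t 7.85 tcp [ 0.45   -0.2405  0.3008] q [ 0.8979  0.1316 -0.5005  1.9934  0.0286  0.7908  0.1618] gap 0.17790111080740198 F [ 0.3567 -0.2755  0.396 ]
tgt tcp [ 0.4789 -0.25    0.2127] yaxis [ 0.2341  0.9722 -0.    ] z [-0.2388  0.0575  0.9694] lean 0.24812346316179126 yaw -13.535856369134248
delta mm [ 28.8553  -9.4795 -88.0951] rotvec to go [-0.0004 -0.0025 -0.0057]
cutter mid err in focus axes mm [-7.4464  2.6058 92.7107]
```

```bash
python3 -m pendant '[{"x":6,"y":-2,"z":-12,"rx":0,"ry":0,"rz":-0.003},{"x":6,"y":-2,"z":-15,"rx":0,"ry":-0.002,"rz":-0.003},{"x":6,"y":-2,"z":-15,"rx":0,"ry":0,"rz":0},{"x":0,"y":-1,"z":-6,"rx":0,"ry":0,"rz":0},{"x":0,"y":0,"z":0,"rx":0,"ry":0,"rz":0}]'
python3 tgt.py
python3 -c "
from h import *
cap('f')"
```

```text
t: 8.27
eef_pos: [0.4707, -0.249, 0.2534]
tcp_rot: [3.067, -0.364, 0.386]
force: [-0.5, 0.3, -1.2]
finger_gap: 0.182
t 8.2667 tcp [ 0.4707 -0.249   0.2534] q [ 0.8575  0.2323 -0.4839  2.0073  0.1061  0.6824  0.0879] gap 0.1818325703032855 F [-0.537   0.3447 -1.1943]
tgt tcp [ 0.4789 -0.25    0.2127] yaxis [ 0.2341  0.9722 -0.    ] z [-0.2388  0.0575  0.9694] lean 0.24812346316179126 yaw -13.535856369134248
delta mm [  8.1916  -0.9834 -40.7432] rotvec to go [-0.0004  0.0027  0.001 ]
cutter mid err in focus axes mm [ 1.9968 -0.9964 41.5395]
```

View pics/f_side.png

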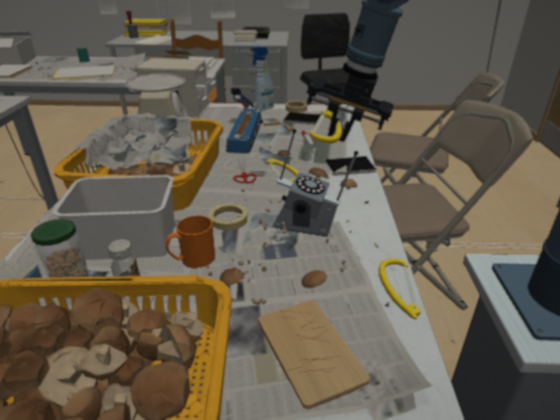

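View pics/f_top.png

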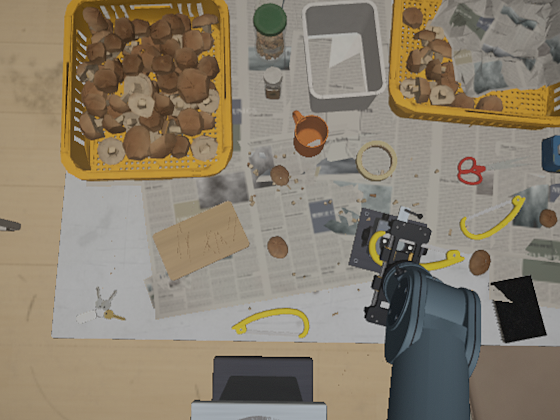

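View pics/f_wrist.png

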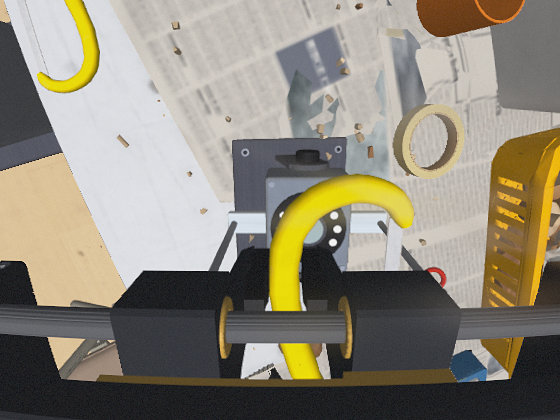

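The side view shows the cutter at about (325,127), squarely above the gauge rods. The top view shows it running from (378,250) to (460,258), with board and mushrooms unmoved. I'll go down along the line of sight.

```bash
python3 -m pendant '[{"x":2,"y":0,"z":-9,"rx":0,"ry":0.001,"rz":0},{"x":2,"y":0,"z":-9,"rx":0,"ry":0.001,"rz":0},{"x":2,"y":0,"z":-9,"rx":0,"ry":0,"rz":0.001},{"x":1,"y":-1,"z":-8,"rx":0,"ry":0,"rz":0},{"x":1,"y":0,"z":-4,"rx":0,"ry":0,"rz":0}]'
python3 -m pendant '[{"x":0,"y":0,"z":0,"rx":0,"ry":0,"rz":0},{"x":0,"y":0,"z":0,"rx":0,"ry":0,"rz":0},{"x":0,"y":0,"z":0,"rx":0,"ry":0,"rz":0}]'
python3 tgt.py
python3 -c "
from h import *
cap('g')
a=cv2.imread('pics/g_top.png')[180:320,340:490]; b=cv2.imread('pics/g_side.png')[70:200,260:400]
cv2.imwrite('pics/g_tz.png',cv2.resize(a,None,fx=4,fy=4,interpolation=cv2.INTER_CUBIC))
cv2.imwrite('pics/g_sz.png',cv2.resize(b,None,fx=4.5,fy=4.5,interpolation=cv2.INTER_CUBIC))"
```

```text
t: 8.83
eef_pos: [0.4767, -0.2504, 0.213]
tcp_rot: [3.066, -0.365, 0.382]
force: [-1.0, -0.0, -1.1]
finger_gap: 0.179
t: 9.08
eef_pos: [0.4775, -0.2506, 0.2149]
tcp_rot: [3.065, -0.365, 0.386]
force: [0.5, 0.5, 0.0]
finger_gap: 0.183
t 9.0833 tcp [ 0.4775 -0.2506  0.2149] q [ 0.8214  0.2984 -0.4595  2.0327  0.1654  0.597   0.0334] gap 0.18258283363737526 F [0.4671 0.5406 0.0231]
tgt tcp [ 0.4789 -0.25    0.2127] yaxis [ 0.2341  0.9722 -0.    ] z [-0.2388  0.0575  0.9694] lean 0.24812346316179126 yaw -13.535856369134248
delta mm [ 1.3364  0.668  -2.2441] rotvec to go [0.0014 0.0024 0.002 ]
cutter mid err in focus axes mm [-0.6511 -1.0039  2.5821]
```

View pics/g_tz.png

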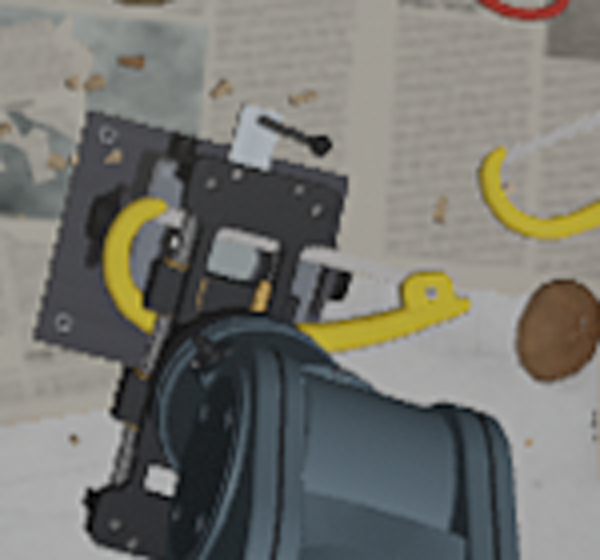

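View pics/g_sz.png

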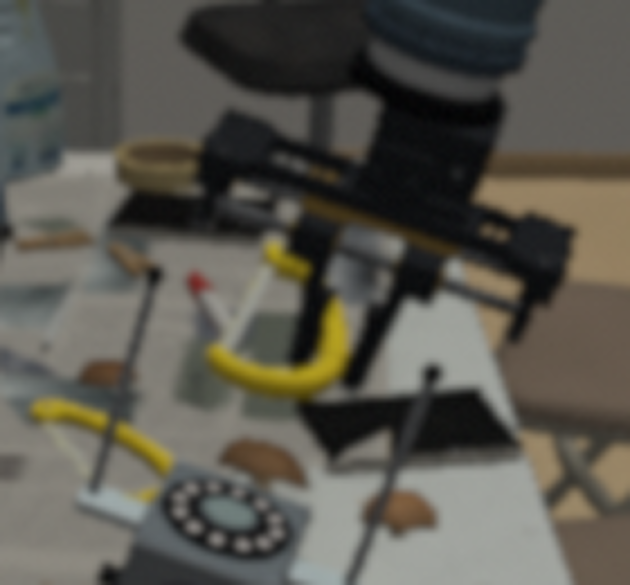

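View pics/g_wrist.png

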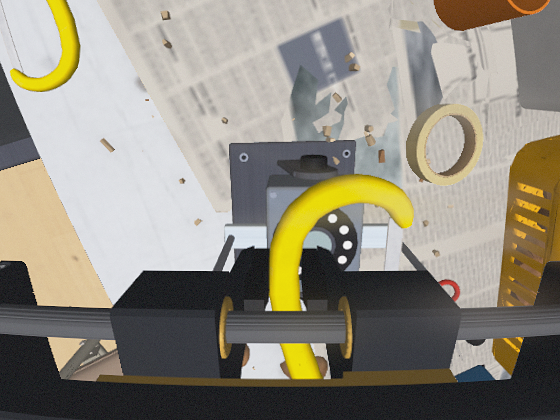

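```bash
cat > chk.py <<'E'
from tgt import *
import sys
S=Rc.T@(np.array([.5993,.1383,.0351])-mid0); H=Rc.T@(np.array([.4946,.2259,.0262])-mid0)
print("cutter frame screw,hook",S*1e3,H*1e3)
s=env.observe(); R=Ro.from_rotvec(s["tcp_rot"]).as_matrix(); m=s["eef_pos"]+R@pg; C=R@Rg
for nm in ("top","side"):
    c=load(sys.argv[1],nm); x0,y0,k=(340,180,4) if nm=="top" else (260,70,4.5)
    for q in (S,H,[.027,0,0]):
        p=proj(c,m+C@q); print(nm,"pred zoom px",(p+.4-[x0,y0])*k)
E
python3 chk.py g
python3 - <<'E'
from h import *
import cv2
b=cv2.imread('pics/g_side.png')[110:165,300:345]
cv2.imwrite('pics/g_sz2.png',cv2.resize(b,None,fx=12,fy=10.9,interpolation=cv2.INTER_CUBIC))
E
```

```text
cutter frame screw,hook [ 23.2433 -70.44     8.6   ] [27.718  65.9998 -0.3   ]
top pred zoom px [434.7513 294.8824]
top pred zoom px [168.8323 214.14  ]
top pred zoom px [295.7385 248.9971]
side pred zoom px [286.0607 246.3492]
side pred zoom px [222.3242 349.3233]
side pred zoom px [250.1678 302.5622]
```

View pics/g_sz2.png

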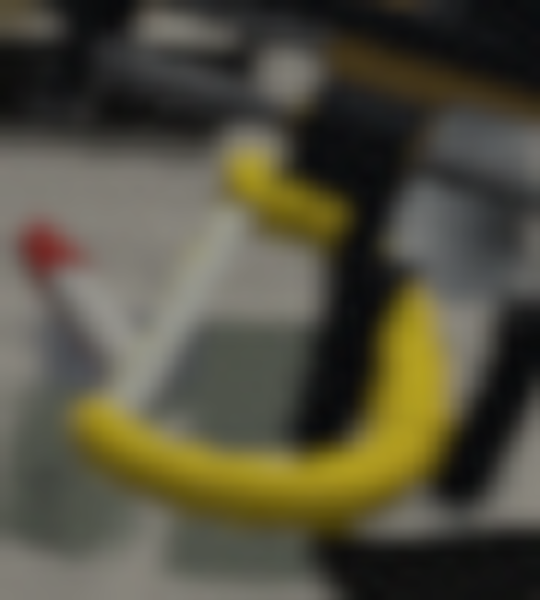

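```bash
python3 - <<'E'
from tgt import *
D={}
for tag in "deg":
    c=load(tag,"wrist");hsv=cv2.cvtColor(c["color"],cv2.COLOR_RGB2HSV)
    m=cv2.inRange(hsv,(22,150,80),(35,255,255));k=np.zeros_like(m);k[150:245,265:420]=255;m&=k
    n,l,st,ce=cv2.connectedComponentsWithStats(m);i=1+np.argmax(st[1:,4]);print(tag,st[i],ce[i])
# predicted sensitivity in d: hook top tip point for 1 deg slip about jaw axis at grasp, plus 1mm slide along tool z
c=load("g","wrist"); s=env.observe();R=Ro.from_rotvec(s["tcp_rot"]).as_matrix();C=R@Rg;m=s["eef_pos"]+R@pg
P=np.array([-.0,.093,0]);piv=np.array([-.026,.045,.005])
print(proj(c,m+C@P),"1deg",proj(c,m+C@(piv+Ro.from_euler('x',1,degrees=True).apply(P-piv))),"1mm down",proj(c,m+C@(P-[0,0,.001])))
E
```

```text
d [ 271  174  143   71 4654] [341.2669 204.4654]
e [ 271  174  143   71 4608] [339.9664 204.1862]
g [ 271  174  143   71 4609] [339.9384 204.2732]
[346.4054 175.911 ] 1deg [346.7597 176.1134] 1mm down [345.9995 175.4651]
```

The yellow outline in the wrist view has the same bounding box before and after the lift, so the cutter hasn't slipped in the grip. I'll settle and trim the last millimetres.

```bash
python3 -m pendant '[{"x":0,"y":0,"z":0,"rx":0,"ry":0,"rz":0},{"x":0,"y":0,"z":0,"rx":0,"ry":0,"rz":0},{"x":0,"y":0,"z":0,"rx":0,"ry":0,"rz":0}]' >/dev/null; python3 tgt.py
python3 -m pendant '[{"x":0,"y":0,"z":0,"rx":0,"ry":0,"rz":0},{"x":0,"y":0,"z":0,"rx":0,"ry":0,"rz":0},{"x":0,"y":0,"z":0,"rx":0,"ry":0,"rz":0}]' >/dev/null; python3 tgt.py
```

```text
t 9.4833 tcp [ 0.4773 -0.2506  0.2149] q [ 0.8215  0.2982 -0.4595  2.033   0.1655  0.5969  0.0334] gap 0.17772507916474173 F [-0.     -0.9152 -1.1725]
tgt tcp [ 0.4789 -0.25    0.2127] yaxis [ 0.2341  0.9722 -0.    ] z [-0.2388  0.0575  0.9694] lean 0.24812346316179126 yaw -13.535856369134248
delta mm [ 1.5223  0.6793 -2.1796] rotvec to go [0.0014 0.0023 0.0022]
cutter mid err in focus axes mm [-0.8456 -1.0617  2.5651]
t 9.7333 tcp [ 0.4773 -0.2506  0.2147] q [ 0.8214  0.2985 -0.4595  2.033   0.1655  0.5969  0.0334] gap 0.17923885864781286 F [-0.2524  0.4107 -1.0151]
tgt tcp [ 0.4789 -0.25    0.2127] yaxis [ 0.2341  0.9722 -0.    ] z [-0.2388  0.0575  0.9694] lean 0.24812346316179126 yaw -13.535856369134248
delta mm [ 1.5356  0.6342 -2.0293] rotvec to go [0.0012 0.002  0.0021]
cutter mid err in focus axes mm [-0.8998 -1.0192  2.4121]
```

```bash
python3 -m pendant '[{"x":1,"y":0.5,"z":-1,"rx":0.001,"ry":0.002,"rz":0.002},{"x":0.5,"y":0,"z":-1,"rx":0,"ry":0,"rz":0},{"x":0,"y":0,"z":0,"rx":0,"ry":0,"rz":0},{"x":0,"y":0,"z":0,"rx":0,"ry":0,"rz":0},{"x":0,"y":0,"z":0,"rx":0,"ry":0,"rz":0}]' >/dev/null
python3 -m pendant '[{"x":0,"y":0,"z":0,"rx":0,"ry":0,"rz":0},{"x":0,"y":0,"z":0,"rx":0,"ry":0,"rz":0},{"x":0,"y":0,"z":0,"rx":0,"ry":0,"rz":0},{"x":0,"y":0,"z":0,"rx":0,"ry":0,"rz":0},{"x":0,"y":0,"z":0,"rx":0,"ry":0,"rz":0}]' >/dev/null; python3 tgt.py
python3 -c "
from h import *
cap('i')
a=cv2.imread('pics/i_top.png')[180:320,340:490]; b=cv2.imread('pics/i_side.png')[70:200,260:400]
cv2.imwrite('pics/i_tz.png',cv2.resize(a,None,fx=4,fy=4,interpolation=cv2.INTER_CUBIC))
cv2.imwrite('pics/i_sz.png',cv2.resize(b,None,fx=4.5,fy=4.5,interpolation=cv2.INTER_CUBIC))"
python3 chk.py i
```

```text
t 10.5667 tcp [ 0.4788 -0.2501  0.2127] q [ 0.8174  0.3043 -0.4581  2.0306  0.1692  0.5963  0.0303] gap 0.1783140215200728 F [ 0.1264  0.2876 -0.747 ]
tgt tcp [ 0.4789 -0.25    0.2127] yaxis [ 0.2341  0.9722 -0.    ] z [-0.2388  0.0575  0.9694] lean 0.24812346316179126 yaw -13.535856369134248
delta mm [ 0.0361  0.1497 -0.0322] rotvec to go [0.0002 0.0001 0.0002]
cutter mid err in focus axes mm [ 0.0019 -0.156   0.0451]
cutter frame screw,hook [ 23.2433 -70.44     8.6   ] [27.718  65.9998 -0.3   ]
top pred zoom px [431.2779 291.8594]
top pred zoom px [166.0205 211.9747]
top pred zoom px [292.611  246.4607]
side pred zoom px [282.9432 251.226 ]
side pred zoom px [219.5438 354.5524]
side pred zoom px [247.2419 307.6138]
```

View pics/i_sz.png

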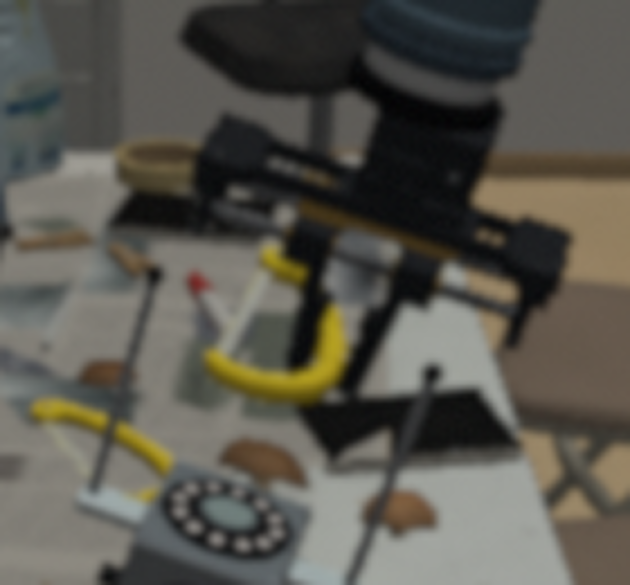

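View pics/i_tz.png

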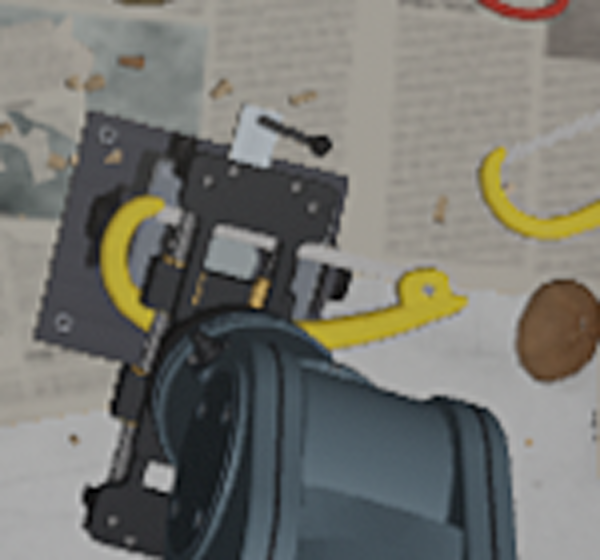

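The side view shows the cutter between the ball tips at (154,273) and (432,373), with its wire on the far-rod side. The top view shows its length square to the rods, and nothing else has moved. My landmarks fall within about 1 pixel (roughly 2 mm) of prediction, which is the calibration's accuracy. I'll hand in.

```bash
python3 -c "
from rig import env,close_job
s=env.observe();print(s['t'],abs(s['dq']).max(),s['finger_gap'])
print(close_job())"
```

```text
10.7167 0.002236106706542868 0.18148676344355288
the job is handed in; nothing more can be done
None
```

The bow cutter from the board is held at the inspection camera's focus, still gripped. I handed the job in at 10.7 s of the 40 s allowed; no verdict was reported.

**Final checks**
- **Position:** by the arm's readings, the cutter's middle was within 0.2 mm of the focus and its turn within 0.001 rad. The cutter's length is at right angles to the rod line and its wire is towards the far rod.
- **Stillness and grip:** joint speeds were about 0.002 rad/s. The gripper opening stayed steady at about 0.18.
- **Finding the focus:** the rod balls came out 160.4 mm apart against the 160 mm given. The hinge height came out at 69 mm against 68 mm.
- **Surroundings:** I saw no contact force anywhere. In the pictures the board, mushrooms and camera had not moved.

**Small disagreements**
- **Picture check:** two marks on the held cutter, its screw and the end of the wire at the hook, appeared about 1 pixel (1.5–2 mm) from where I predicted. That is about the calibration's accuracy.
- **Droop:** right after the lift, the screw measured about 2.5 mm lower than expected and the hook end about 1.3 mm lower. This could be a droop of roughly 0.5–1°. The wrist pictures showed no visible slip, so I left it uncorrected.
- **Refused calls:** my first three move calls were refused because the rows lacked some keys. Nothing moved.

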